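# Scour the scorch streak on the burner tray

### The job

Take the sprung scourer by its wooden handle and rub the dark scorch streak on the steel burner tray in one unbroken straight pass from its end at the raised rim to its end by the black crumb slot, never lifting off on the way and pressing lightly and evenly, so that the spring is squeezed about half, not right up. Then carry the scourer clear of the tray and set it down upright in the middle of the blue dish, without dropping it. Leave everything else where it is, and do not hover low over the middle of the streak before or after the pass.

Things in the scene. Friction and masses are not known exactly. Their poses are not given: they have to be found in the camera images.
- scourer: Scourer, 86 mm tall: green round sole (diameter 68, 16 thick) sprung under a white disc (diameter 68, 30 to 40 mm above the origin), on it an upright wooden handle 52 long (x) x 24 thick (y), 40 to 86 mm up, gripped across its 24 mm. About 0.2 kg. Origin: centre of the relaxed sole's underside; z up. Starts on the cork coaster, handle within 45 degrees of pointing away from the robot.
- scourer_grip (a point): Middle of the wooden handle, 66 mm above the scourer's origin: where to grip. Axes as the scourer.
- scourer_pad (a joint): How far the sole is pushed up on its spring, in m: 0 relaxed, 0.014 squeezed right up. It takes about 2 N to start, 4.8 N at half (0.007), 7.6 N at 0.014.
- sole (a point): Centre of the sole's underside; moves with the sole as the spring is squeezed.
- tray: Fixed steel tray, 260 (x) x 130 (y), flat top 12 mm above the counter; a rim 6 mm higher on both long sides (5 wide) and the short -x end; the +x end is open, with a flush black crumb slot across it. Origin: centre of the underside; x points to the crumb slot. The dark brown streak (160 x about 30, flat, does not rub off) runs along x through the middle.
- streak_start (a point): The streak's end nearest the raised short rim, on the tray's top (80 mm before the tray's middle): where the pass begins.
- streak_end (a point): The streak's end nearest the black crumb slot, on the tray's top (80 mm past the tray's middle): where the pass ends.
- dish: Fixed round blue ceramic dish, 104 mm wide outside, 16 high, rim 4 thick; flat inner floor about 90 mm wide, 6 mm above the counter. Origin: centre of its underside.
- coaster: Fixed cork coaster, diameter 100, 6 thick, on which the scourer starts. Origin: centre of its underside. It may change sides with the dish.
- caquelon: Bystander: terracotta fondue pot, diameter 180, 80 high, with a side handle. Leave alone.
- dome: Bystander: glass dome lid, diameter 170, 107 high with its knob. Leave alone.
- burner: Bystander: steel burner, diameter 80, 57 high. Leave alone.
- mill: Bystander: dark wooden pepper mill, diameter 54, 112 high. Leave alone.
- cup: Bystander: white cup, diameter 68, 60 high. Leave alone.
- spice: Bystander: small jar with a red cap, diameter 44, 70 high. Leave alone.
- fork: Bystander: fondue fork with a red bead end, 245 long, lying beyond the tray. Leave alone.

How it is judged:
By the outcome, as a careful person would: the job done as asked, in the order asked, and still so for the second after the job is handed in, with the robot touching nothing.
It also fails if it takes over 64 s, if anything falls off the work surface, if the arm or the gripper's body presses on something with over 40 N, if the wrist force passes 120 N, or if a joint passes its speed limit or range.

### The arm

A 7-joint arm with a two-finger parallel gripper is mounted at the origin on the work surface. World frame = base frame: x ahead of the robot, y to its left, z up, the work surface at z = 0. Lengths are in m, angles in rad, forces in N, time in s.
With the tool pointing down it reaches from about 0.425 to 0.95 m from the base axis. Payload 4.7 kg.
Tool frame: the origin (TCP) lies where the fingers leave the gripper's body, on its centre line; the fingertips stand 70 mm ahead of it and the grasp point (between the pads) lies 51 mm ahead of it; z points along the fingers, y is the direction in which the jaws open and shut (so a half turn about z gives the same grasp; the last joint's range is limited). The gripper opens to 87 mm and grips with 3 to 60 N. Pads are 19 mm wide; open, the fingers measure 117 mm over their backs; the gripper's body (75 mm by 190 mm) begins 51 mm behind the grasp point.
Start: joints at [-1.377, 0.469, -0.049, 1.532, 0.024, 1.141, -0.082], TCP at [0.149, 0.658, 0.292] pointing down, gripper open.
Joint ranges: [-2.59, 2.59], [-0.33, 1.99], [-1.39, 1.29], [0.1, 2.45], [-1.04, 4.18], [0.21, 1.99], [-2.66, 2.66]. Speed limits (rad/s): [2.57, 2.57, 3.14, 3.14, 3.14, 3.14, 3.14].

### API

Orientations are given as a unit quaternion [x, y, z, w].
In Python, from cell import monitor, cams, workorder gives the robot as it stands. The module is installed in compiled form; this text tells all that it offers.
- The arm moves only by the tool step_arm, never from a script. Its argument "targets" is a list of rows, each an object with "grip": the opening, from 0 (shut) to 1 (fully open); "dp": the shift along the tool's x, y, z in cm, a list of three; "turn": the turn about the tool's z in degrees. A call has 1 to 5 rows; each row shifts and turns the commanded pose from where the row before left it, along the tool's axes as they then stand; what a row does not reach is not made up. A row lasts 1/10 s, in which the tool goes at most 50 mm and 8.59 degrees, less where a joint would pass 70% of its speed; a pose out of reach is approached as far as the arm can. A call with a gripper value outside its range is refused whole. The fingers move at their own pace and stop on an object; "grip_force" is the grip in N (left out, the last holds). Time passes only in rows, so rows that do not move let the fingers close. It gives the time, the measured TCP pose, the force and the opening at its end, in the units of the state.
- monitor.get_obs(): the state, without advancing time (a new reading comes with each control period).
- cams.get_image(name): name is "scene" or "side" or "wrist"; returns the picture (384x512x3 uint8, red, green, blue); there is no depth.
- cams.camera_params(name): a dict with "intrinsics" (3x3 intrinsics, pixels), "cam_to_world" (4x4, takes a point from camera to world coordinates). Camera axes: x right, y down, z forward; pixel columns grow to the right and rows downward; lengths in m; the calibration is good to about 2 mm. A picture is of the moment at which its call begins: read the wrist's pose just before it. camera_params takes no time and is no camera call; for the wrist camera it gives the pose at the moment of the call.
- workorder.hand_in(): hands the job in, once; it reports no verdict.
Trained networks look in the newest picture that a camera, given by its name, has taken for a name from the list of things; names that differ only in an ending like _2 or _b are one class to them, and where a whole thing is asked for, a point or a joint stands for the part that bears it (a point fixed in the world has none). Each returns a list of dicts, best first, with "score" (0 to 1); they miss things now and then, are a little off and sometimes report something else, mostly with a low value. They report only what shows in the picture. A call takes as long as a camera call.
- cams.search_frame(label, camera): "bbox" ([left, top, right, bottom] in pixels, round what is visible of it).
- cams.masks_of(label, camera): "mask" (384x512 bool, what is visible of it) and "bbox" ([left, top, right, bottom] in pixels, round what is visible of it).
- cams.landmark_of(label, camera): "pixel" ([column, row] in pixels: a listed point, or the origin of a listed thing).
The state is a dict: "t": time; "joint_positions": joint angles; "dq": joint speeds; "joint_efforts": joint torques, N m; "tcp_pos": TCP position; "ee_rot": TCP orientation; "force": force on the tool from outside, world axes, zero at the start; "moment": the same for the moment, N m; "finger_gap": opening from 0.0 (shut) to 1.0 (fully open).
Only numpy, scipy, OpenCV 4.12 (cv2) and the standard library are available. Lean on these libraries where they do the work, as an engineer would, in place of code of your own. Each camera call takes 0.05 s, during which the arm holds its last target.

## Working session

There is one attempt and no reset: what is moved stays moved. The work goes in short steps, Python scripts to look and compute and a tool call to move; the robot and the scene stay as the last step left them, time stands still between calls to the robot, and variables do not carry over. Pictures are saved under pics/ and viewed, and the job is handed in when it is done.

Besides the shell and the picture viewer there is one more tool, called after "Emit:" as a command line: name --argument value ..., lists and objects as JSON in quotes. step_arm: Moves the arm, as the interface text tells. Its arguments: {"type":"object","properties":{"targets":{"type":"array","items":{"type":"object","properties":{"grip":{"type":"number"},"dp":{"type":"array","items":{"type":"number"}},"turn":{"type":"number"}}}},"grip_force":{"type":"number"}},"required":["targets"]}

```bash
mkdir -p pics; python3 - <<'E'
from cell import monitor, cams
import cv2
o=monitor.get_obs();print(o)
for n in("scene","side","wrist"):
    im=cams.get_image(n);cv2.imwrite(f"pics/a_{n}.png",im[:,:,::-1])
    p=cams.camera_params(n);print(n,p)
    for l in("scourer","scourer_grip","dish","coaster","tray","streak_start","streak_end"):
        try:print(l,[(r["score"],r["pixel"]) for r in cams.landmark_of(l,n)[:2]])
        except Exception as e:print(l,e)
E
```

```text
{'t': 0.0, 'joint_positions': array([-1.37688572,  0.46942946, -0.04857178,  1.53372182,  0.02413043,
        1.14098339, -0.08229781]), 'dq': array([ 0.0011182 , -0.001593  , -0.0003302 ,  0.00153894, -0.0006452 ,
        0.00114521,  0.00161783]), 'joint_efforts': array([ 1.82647280e-03, -5.07965505e+01, -8.05489859e-02, -2.36157739e+01,
       -6.14875322e-02,  3.77085444e-02,  1.50517085e-04]), 'tcp_pos': array([0.14905639, 0.65785049, 0.2911955 ]), 'ee_rot': array([ 1.11161794e-01,  9.93801841e-01, -9.76312251e-04, -5.36091565e-05]), 'force': array([0.58911702, 0.45906078, 0.76421363]), 'moment': array([ 0.03866877, -0.01297745, -0.02373771]), 'finger_gap': 1.0031542735616286}
scene {'intrinsics': array([[409.965726  ,   0.        , 256.62326807],
       [  0.        , 409.965726  , 198.76450167],
       [  0.        ,   0.        ,   1.        ]]), 'cam_to_world': array([[-0.54573326,  0.63771702, -0.54359196,  1.45535442],
       [ 0.83782266,  0.426955  , -0.34023907,  0.51930592],
       [ 0.01511306, -0.64111343, -0.76729731,  1.25014094],
       [ 0.        ,  0.        , 
[... 1024 characters left out ...]
137.8])]
streak_start [(0.79, [278.1, 198.1])]
streak_end [(0.79, [278.5, 240.4])]
wrist {'intrinsics': array([[316.903221  ,   0.        , 255.92749406],
       [  0.        , 316.903221  , 196.93880742],
       [  0.        ,   0.        ,   1.        ]]), 'cam_to_world': array([[ 2.20708657e-01,  9.37739323e-01,  2.68202631e-01,
         7.51318817e-02],
       [ 9.75339729e-01, -2.12290352e-01, -6.03756583e-02,
         6.75157318e-01],
       [ 3.20202059e-04,  2.74914112e-01, -9.61468735e-01,
         3.84035033e-01],
       [ 0.00000000e+00,  0.00000000e+00,  0.00000000e+00,
         1.00000000e+00]])}
scourer []
scourer_grip []
dish []
coaster []
tray []
streak_start []
streak_end []
```

View images.

View pics/a_scene.png

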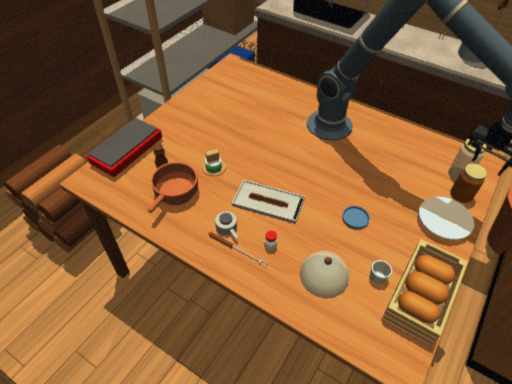

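View pics/a_side.png

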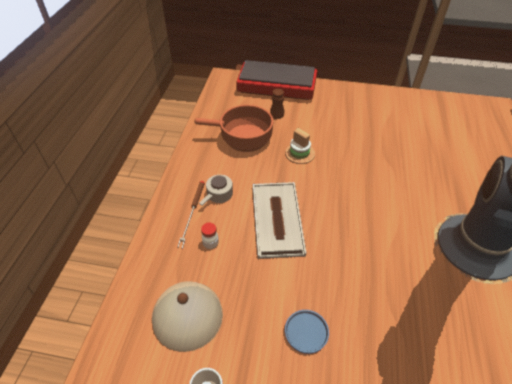

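View pics/a_wrist.png

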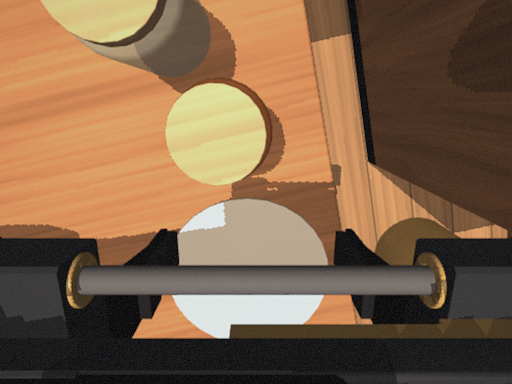

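```bash
cat >h.py <<'E'
from cell import monitor, cams
import cv2, numpy as np
def ray(px,p):
    K=p["intrinsics"];T=p["cam_to_world"]
    d=T[:3,:3]@np.linalg.solve(K,[px[0],px[1],1.]);return T[:3,3],d
def onz(px,z,p):
    c,d=ray(px,p);return (c+d*(z-c[2])/d[2])
def proj(X,p):
    T=p["cam_to_world"];q=T[:3,:3].T@(np.asarray(X)-T[:3,3]);q=p["intrinsics"]@q;return q[:2]/q[2]
E
python3 - <<'E'
from h import *
for n in("scene","side"):
    im=cams.get_image(n);p=cams.camera_params(n)
    for l,z in(("dish",0.0),("coaster",0.0),("tray",0.),("scourer",.006),("scourer_grip",.072),("streak_start",.012),("streak_end",.012),("mill",0),("burner",0),("cup",0),("spice",0),("caquelon",0),("dome",0),("fork",0.)):
        print(n,l,[(r["score"],onz(r["pixel"],z,p).round(4)[:2]) for r in cams.landmark_of(l,n)[:2]])
    big=cv2.resize(im,None,fx=5,fy=5,interpolation=cv2.INTER_CUBIC)
    u={"scene":(150,110,420,260),"side":(240,110,345,370)}[n]
    c=im[u[1]:u[3],u[0]:u[2]];f=2.9 if n=="scene" else 2.3
    cv2.imwrite(f"pics/b_{n}.png",cv2.resize(c,None,fx=f,fy=f,interpolation=cv2.INTER_CUBIC)[:,:,::-1])
    for l,z in (("dish",.016),("scourer_grip",.072),("tray",.012),("coaster",.006),("scourer",0)):
        for r in cams.masks_of(l,n)[:1]:
            m=r["mask"];c=max(cv2.findContours(m.astype(np.uint8),0,1)[0],key=len)
            print(n,l,r["score"],r["bbox"],m.sum(),onz(np.argwhere(m).mean(0)[::-1],z,p)[:2].round(4))
E
```

```text
scene dish [(0.93, array([0.4269, 0.3286]))]
scene coaster [(0.7, array([ 0.518 , -0.2765]))]
scene tray [(0.57, array([0.5536, 0.0152]))]
scene scourer [(0.53, array([ 0.5307, -0.2838]))]
scene scourer_grip [(0.54, array([ 0.5344, -0.2811]))]
scene streak_start [(0.86, array([ 0.5807, -0.0637]))]
scene streak_end [(0.62, array([0.5237, 0.0878]))]
scene mill []
scene burner [(0.58, array([ 0.7368, -0.0573]))]
scene cup [(0.62, array([0.6387, 0.5014]))]
scene spice [(0.46, array([0.7255, 0.1258]))]
scene caquelon [(0.82, array([ 0.7044, -0.3095])), (0.53, array([ 0.5165, -0.2881]))]
scene dome [(0.72, array([0.7229, 0.3366])), (0.37, array([ 0.7438, -0.0745]))]
scene fork [(0.69, array([0.8249, 0.0289])), (0.68, array([0.5405, 0.0033]))]
scene dish 0.58 [344.6, 205.3, 369.3, 230.0] 469 [0.4461 0.3323]
scene scourer_grip 0.7 [205.0, 149.2, 219.5, 171.4] 277 [ 0.5502 -0.2617]
scene tray 0.63 [234.7, 175.7, 306.0, 221.9] 1833 [0.5587 0.0143]
scene coaster 0.42 [229.2, 178.3, 304.0, 221.5] 1873 [0.5567 0.0107]
scene scourer 0.54 [204.1, 148.7, 221.4, 173.6] 314 [ 0.4987 -0.3065]
side dish
[... 396 characters left out ...]
0.6199, -0.4929]))]
side burner [(0.71, array([ 0.741 , -0.0572]))]
side cup [(0.33, array([0.7338, 0.1238]))]
side spice [(0.8, array([0.736 , 0.1197])), (0.57, array([0.5371, 0.076 ]))]
side caquelon [(0.58, array([ 0.7118, -0.3045])), (0.23, array([0.5343, 0.0875]))]
side dome [(0.88, array([0.7358, 0.3518])), (0.53, array([0.8033, 0.0317]))]
side fork []
side dish 0.89 [282.3, 308.3, 331.3, 354.3] 1523 [0.4398 0.3346]
side scourer_grip 0.61 [287.6, 146.7, 310.7, 162.5] 136 [ 0.5247 -0.2018]
side tray 0.69 [251.3, 181.4, 307.1, 258.6] 3388 [0.5539 0.0235]
side coaster 0.63 [285.1, 149.7, 316.0, 164.5] 210 [ 0.515 -0.258]
side scourer 0.83 [288.3, 126.1, 311.1, 160.0] 508 [ 0.5279 -0.3288]
```

View pics/b_side.png

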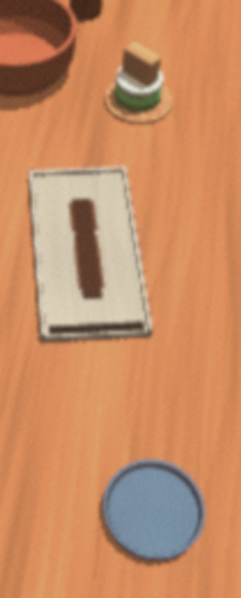

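View pics/b_scene.png

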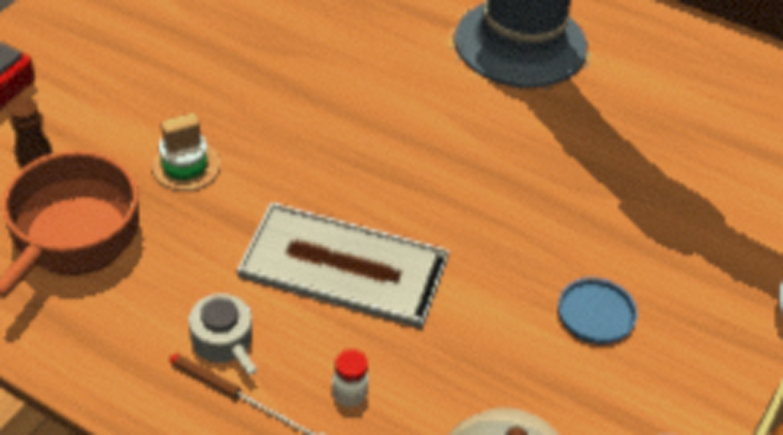

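Emit:
step_arm --targets '[{"grip": 1,"dp": [-2,-1.4,-0.3],"turn": 0},{"grip": 1,"dp": [-3.6,-2.5,-0.3],"turn": 0},{"grip": 1,"dp": [-3.6,-2.5,-0.3],"turn": 0},{"grip": 1,"dp": [-3.6,-2.5,-0.3],"turn": 0},{"grip": 1,"dp": [-3.6,-2.5,-0.3],"turn": 0}]'

```text
t: 3.7
tcp_pos: [0.2849, 0.5095, 0.3076]
ee_rot: [0.111, 0.994, 0.0, 0.0]
force: [0.7, -0.1, 0.0]
finger_gap: 1.005
```

Emit:
step_arm --targets '[{"grip": 1,"dp": [-3.6,-2.5,-0.3],"turn": 0},{"grip": 1,"dp": [-3.6,-2.5,-0.3],"turn": 0},{"grip": 1,"dp": [-3.6,-2.5,-0.3],"turn": 0},{"grip": 1,"dp": [-3.6,-2.5,-0.3],"turn": 0},{"grip": 1,"dp": [-3.6,-2.5,-0.3],"turn": 0}]'

```text
t: 4.2
tcp_pos: [0.4328, 0.3478, 0.3227]
ee_rot: [0.111, 0.994, 0.0, 0.0]
force: [1.0, 0.1, 0.8]
finger_gap: 1.004
```

Emit:
step_arm --targets '[{"grip": 1,"dp": [-2,-1.5,0],"turn": 0},{"grip": 1,"dp": [0,0,0],"turn": 0}]'

```text
t: 4.4
tcp_pos: [0.4512, 0.326, 0.3227]
ee_rot: [0.115, 0.993, -0.0, 0.001]
force: [-0.7, 0.2, -0.8]
finger_gap: 1.0
```

```bash
cat >w.py <<'E'
from h import *
import sys
def look(tag,labels):
    o=monitor.get_obs();p=cams.camera_params("wrist");im=cams.get_image("wrist")
    cv2.imwrite(f"pics/{tag}.png",im[:,:,::-1])
    print(o["t"],o["tcp_pos"].round(4),o["ee_rot"].round(4),o["force"].round(2),round(o["finger_gap"],3))
    for l,z in labels:
        print(l,[(r["score"],np.round(r["pixel"],1),onz(r["pixel"],z,p).round(4)[:2]) for r in cams.landmark_of(l,"wrist")[:2]])
    return im,p
E
python3 - <<'E'
from w import *
im,p=look("c1",[("dish",0),("streak_end",.012),("tray",0)])
np.save("c1.npy",im);import pickle;pickle.dump(p,open("c1.p","wb"))
E
```

```text
4.4 [0.4512 0.326  0.3227] [ 1.153e-01  9.933e-01 -5.000e-04  1.000e-03] [-0.65  0.25 -0.79] 1.0
dish [(0.81, array([257. , 158.4]), array([0.4424, 0.3294]))]
streak_end [(0.74, array([106.1, 265.5]), array([0.5396, 0.0883]))]
tray []
```

View pics/c1.png

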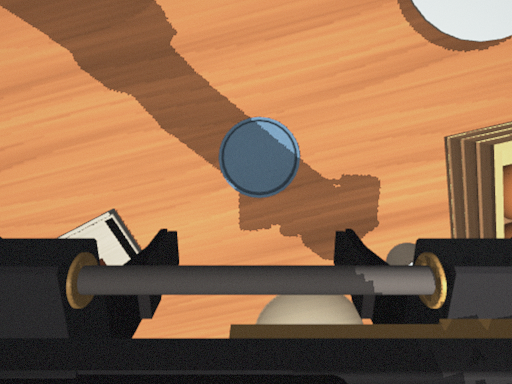

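```bash
python3 - <<'E'
from h import *
import pickle
im=np.load("c1.npy");p=pickle.load(open("c1.p","rb"))
i=im.astype(int);m=((i[:,:,2]-i[:,:,0])>15).astype(np.uint8);m[230:]=0
n,lab,st,ce=cv2.connectedComponentsWithStats(m);k=1+np.argmax(st[1:,4]);print(st[k],ce[k])
c=max(cv2.findContours((lab==k).astype(np.uint8),0,1)[0],key=len)[:,0]
h=cv2.convexHull(c)[:,0]
P=np.array([onz(q,.014,p)[:2] for q in h.astype(float)])
print(cv2.minEnclosingCircle(P.astype(np.float32)))
A=np.c_[2*P,np.ones(len(P))];s=np.linalg.lstsq(A,(P**2).sum(1),rcond=None)[0];print(s[:2],np.sqrt(s[2]+s[0]**2+s[1]**2))
E
```

```text
[ 219  117   81   80 5046] [258.98434403 156.7790329 ]
((0.4404964745044708, 0.33252450823783875), 0.05127963796257973)
[0.44045968 0.33243845] 0.050925313731888834
```

Emit:
step_arm --targets '[{"grip": 1,"dp": [-3,-3.2,-0.5],"turn": 0},{"grip": 1,"dp": [-3,-3.2,-0.5],"turn": 0},{"grip": 1,"dp": [-3,-3.2,-0.5],"turn": 0},{"grip": 1,"dp": [-3,-3.2,-0.5],"turn": 0},{"grip": 1,"dp": [-3,-3.2,-0.5],"turn": 0}]'

```text
t: 5.1
tcp_pos: [0.559, 0.1416, 0.3475]
ee_rot: [0.109, 0.994, 0.0, -0.0]
force: [0.7, 0.2, 0.1]
finger_gap: 0.996
```

Emit:
step_arm --targets '[{"grip": 1,"dp": [-3,-3.2,-0.5],"turn": 0},{"grip": 1,"dp": [-3,-3.2,-0.5],"turn": 0},{"grip": 1,"dp": [-3,-3.2,-0.5],"turn": 0},{"grip": 1,"dp": [0,0,0],"turn": 0},{"grip": 1,"dp": [0,0,0],"turn": 0}]'

```text
t: 5.6
tcp_pos: [0.6256, 0.0282, 0.3618]
ee_rot: [0.111, 0.994, 0.0, -0.0]
force: [-0.3, 1.4, -0.1]
finger_gap: 1.0
```

```bash
python3 - <<'E'
from w import *
im,p=look("c2",[("dish",0),("streak_start",.012),("streak_end",.012),("tray",0),("scourer_grip",.072)])
np.save("c2.npy",im);import pickle;pickle.dump(p,open("c2.p","wb"))
i=im.astype(int);m=((i.sum(2)<190)&(i[:,:,0]-i[:,:,2]>15)).astype(np.uint8);m[235:]=0
n,lab,st,ce=cv2.connectedComponentsWithStats(m)
for k in range(1,n):
    if st[k,4]>150:
        P=np.array([onz(q[::-1].astype(float),.012,p)[:2] for q in np.argwhere(lab==k)])
        r=cv2.minAreaRect(P.astype(np.float32)*1000);print(st[k],P.mean(0),r,cv2.boxPoints(r))
E
```

```text
5.6 [0.6256 0.0282 0.3618] [ 1.111e-01  9.938e-01  3.000e-04 -3.000e-04] [-0.28  1.43 -0.05] 1.0
dish [(0.17, array([479.3, 178. ]), array([0.7221, 0.3421]))]
streak_start [(0.67, array([179.9, 141.9]), array([ 0.5744, -0.0675]))]
streak_end [(0.57, array([286.6,  89.3]), array([0.5393, 0.0896]))]
tray [(0.7, array([231.3, 115.3]), array([0.5556, 0.0094]))]
scourer_grip []
[  0 128  13  39 366] [ 0.52564656 -0.30559942] ((529.1309814453125, -305.21868896484375), (16.038494110107422, 55.4654541015625), 64.77436065673828) [[ 500.62527 -300.65396]
 [ 550.80133 -324.29245]
 [ 557.6367  -309.78342]
 [ 507.46063 -286.14493]]
[  0 220  76  15 761] [ 0.64890422 -0.31386882] ((648.0000610351562, -311.3558044433594), (110.90492248535156, 22.276710510253906), 77.24063873291016) [[ 624.8897  -362.97894]
 [ 646.6163  -367.89893]
 [ 671.1104  -259.73267]
 [ 649.38385 -254.81268]]
```

View pics/c2.png

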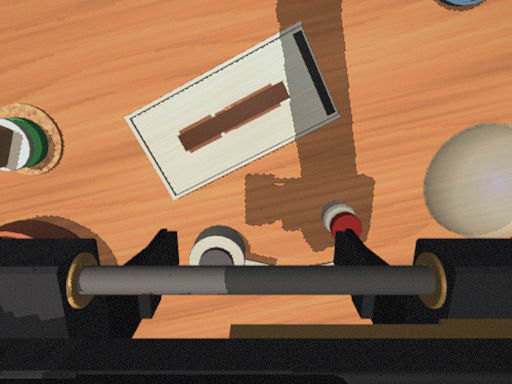

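```bash
python3 - <<'E'
from h import *
import pickle
im=np.load("c2.npy");p=pickle.load(open("c2.p","rb"))
print(im[135,200],im[100,270],im[100,220],im[60,310])
i=im.astype(int);m=((i[:,:,0]<150)&(i[:,:,0]-i[:,:,2]>25)).astype(np.uint8);m[160:]=0;m[:75]=0;m[:,:170]=0;m[:,300:]=0
n,lab,st,ce=cv2.connectedComponentsWithStats(m)
for k in range(1,n):
    if st[k,4]>150:
        P=np.array([onz(q[::-1].astype(float),.012,p)[:2] for q in np.argwhere(lab==k)])
        r=cv2.minAreaRect(P.astype(np.float32)*1000);print(st[k],P.mean(0),r,cv2.boxPoints(r))
# tray body
for px,z in(((127,118),.018),((302,23),.018),((339,114),.018),((175,198),.018),((295,31),.012),((334,115),.012)):print(px,onz(px,z,p)[:2].round(4))
c=im[0:210,110:350];cv2.imwrite("pics/c2z.png",cv2.resize(c,None,fx=2.8,fy=2.8)[:,:,::-1])
E
```

```text
[99 65 48] [110  74  59] [223 223 207] [36 30 35]
[ 178   82  112   70 2243] [0.55753556 0.01195806] ((556.0274047851562, 10.855224609375), (31.11619758605957, 158.7602081298828), 15.368574142456055) [[519.98773   83.273445]
 [562.06354  -69.80964 ]
 [592.0671   -61.562996]
 [549.9913    91.52009 ]]
(127, 118) [ 0.5282 -0.1258]
(302, 23) [0.4675 0.1227]
(339, 114) [0.5855 0.1509]
(175, 198) [ 0.6489 -0.0954]
(295, 31) [0.4733 0.1135]
(334, 115) [0.5857 0.1456]
```

View pics/c2z.png

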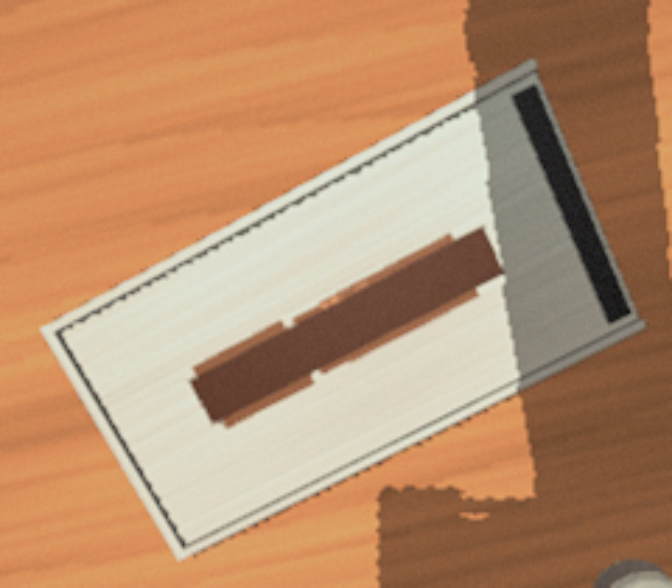

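Emit:
step_arm --targets '[{"grip": 1,"dp": [0,-3,0.3],"turn": 0},{"grip": 1,"dp": [0,-4.4,0.4],"turn": 0},{"grip": 1,"dp": [0,-4.4,0.4],"turn": 0},{"grip": 1,"dp": [0,-4.4,0.5],"turn": 0},{"grip": 1,"dp": [0,-4.4,0.5],"turn": 0}]'

```text
t: 6.4
tcp_pos: [0.5795, -0.1741, 0.3413]
ee_rot: [0.11, 0.994, 0.0, 0.0]
force: [0.1, -1.0, -0.7]
finger_gap: 0.999
```

Emit:
step_arm --targets '[{"grip": 1,"dp": [0,-4.4,0.4],"turn": 0},{"grip": 1,"dp": [0,-3.4,0.3],"turn": 0},{"grip": 1,"dp": [0,-2.4,0.2],"turn": 0},{"grip": 1,"dp": [0,0,0],"turn": 0},{"grip": 1,"dp": [0,0,0],"turn": 0}]'

```text
t: 6.9
tcp_pos: [0.5576, -0.2722, 0.3322]
ee_rot: [0.111, 0.994, 0.0, 0.0]
force: [0.5, 0.5, -0.3]
finger_gap: 0.997
```

```bash
python3 - <<'E'
from w import *
im,p=look("c3",[("scourer",.006),("scourer_grip",.072),("coaster",0),("sole",.006)])
np.save("c3.npy",im);import pickle;pickle.dump(p,open("c3.p","wb"))
for l in("scourer_grip","coaster"):
    for r in cams.masks_of(l,"wrist")[:1]:print(l,r["score"],r["bbox"])
E
```

```text
6.9 [ 0.5576 -0.2722  0.3322] [1.110e-01 9.938e-01 5.000e-04 0.000e+00] [ 0.53  0.52 -0.29] 0.997
scourer [(0.63, array([242.4, 142.4]), array([ 0.5241, -0.2822]))]
scourer_grip [(0.74, array([238.7, 149.4]), array([ 0.5243, -0.2838]))]
coaster []
sole []
scourer_grip 0.89 [212.0, 116.5, 268.3, 177.6]
coaster 0.97 [205.9, 102.3, 283.4, 181.3]
```

View pics/c3.png

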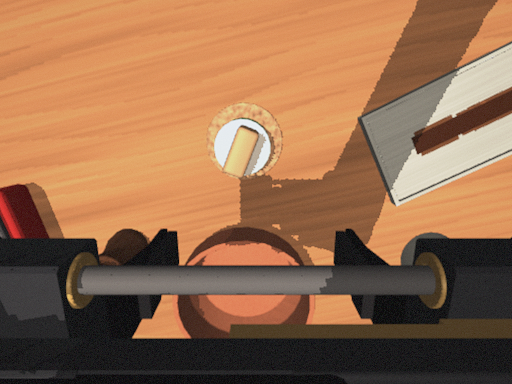

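```bash
python3 - <<'E'
from h import *
import pickle
im=np.load("c3.npy");p=pickle.load(open("c3.p","rb"))
c=im[95:195,190:300];cv2.imwrite("pics/c3z.png",cv2.resize(c,None,fx=6,fy=6,interpolation=cv2.INTER_CUBIC)[:600,:,::-1])
# white disc fit
i=im.astype(int);w=((i.min(2)>170)).astype(np.uint8);
roi=np.zeros_like(w);roi[100:190,200:290]=1;w*=roi
h=cv2.convexHull(np.argwhere(w)[:,::-1].astype(np.int32))[:,0]
P=np.array([onz(q.astype(float),.046,p)[:2] for q in h]);print("disc",cv2.minEnclosingCircle(P.astype(np.float32)))
E
```

```text
disc ((0.5258190631866455, -0.281913161277771), 0.0335947647690773)
```

View pics/c3z.png

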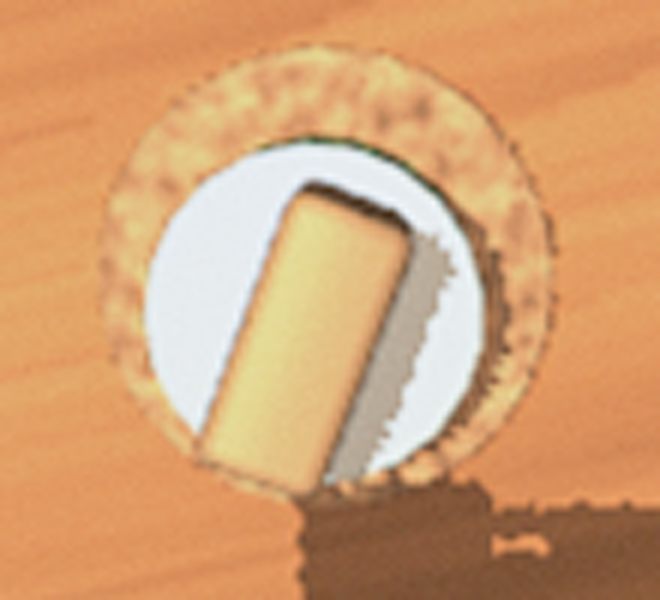

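```bash
python3 - <<'E'
from h import *
import pickle
p=pickle.load(open("c3.p","rb"))
q=np.array([(296,190),(413,230),(318,498),(198,458)])/6+[190,95]
P=np.array([onz(x-.0,.092,p)[:2] for x in q]);print(P.round(4),P.mean(0))
d=(P[3]-P[0]+P[2]-P[1]);print(np.degrees(np.arctan2(d[1],d[0])),np.linalg.norm(d)/2,np.linalg.norm(P[1]-P[0]))
T=p["cam_to_world"];print(T[:3,3])
E
```

```text
[[ 0.4995 -0.2761]
 [ 0.5105 -0.258 ]
 [ 0.5527 -0.2848]
 [ 0.5409 -0.3039]] [ 0.52588236 -0.28072138]
-33.1928818032963 0.04992614597981696 0.021089639404369812
[ 0.48363452 -0.25545907  0.42390151]
```

Emit:
step_arm --targets '[{"grip": 1,"dp": [2.9,-1.6,0],"turn": 0},{"grip": 1,"dp": [0,0,4],"turn": 6.8},{"grip": 1,"dp": [0,0,4],"turn": 6.8},{"grip": 1,"dp": [0,0,4],"turn": 6.8},{"grip": 1,"dp": [0,0,0],"turn": 0}]'

```text
t: 7.75
tcp_pos: [0.5231, -0.2796, 0.2072]
ee_rot: [0.285, 0.959, 0.001, -0.006]
force: [-0.5, 1.2, -0.2]
finger_gap: 0.997
```

```bash
python3 - <<'E'
from w import *
im,p=look("c4",[("scourer_grip",.072)])
from scipy.spatial.transform import Rotation as R
o=monitor.get_obs();r=R.from_quat(o["ee_rot"]).as_matrix();print(r.round(3),np.degrees(np.arctan2(-r[1,0],-r[0,0])),r.T@(np.array([.526,-.2815,.123])-o["tcp_pos"]))
E
```

```text
7.75 [ 0.5231 -0.2796  0.2072] [ 2.848e-01  9.586e-01  6.000e-04 -5.600e-03] [-0.46  1.21 -0.22] 0.997
scourer_grip [(0.75, array([256.6, 216.8]), array([ 0.5259, -0.2813]))]
[[-0.839  0.544 -0.   ]
 [ 0.544  0.839 -0.   ]
 [ 0.    -0.    -1.   ]] -32.98946730296941 [0.00028616 0.00041336 0.08965085]
```

View pics/c4.png

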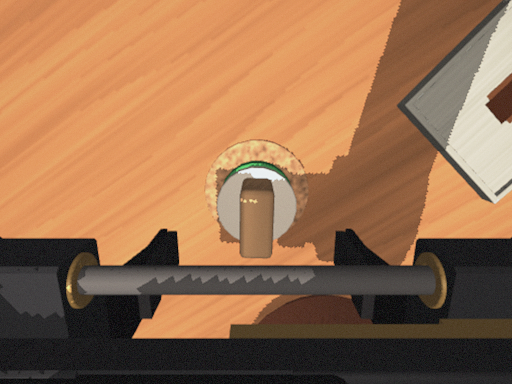

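Emit:
step_arm --targets '[{"grip": 1,"dp": [0,0,3],"turn": 0},{"grip": 1,"dp": [0,0,3],"turn": 0},{"grip": 1,"dp": [0,0,2],"turn": 0},{"grip": 1,"dp": [0,0,0.9],"turn": 0},{"grip": 1,"dp": [0,0,0],"turn": 0}]'

```text
t: 8.35
tcp_pos: [0.5264, -0.2825, 0.1242]
ee_rot: [0.285, 0.959, 0.0, 0.001]
force: [0.1, 0.6, 0.6]
finger_gap: 1.005
```

```bash
python3 - <<'E'
from w import *
im,p=look("c5",[("scourer_grip",.072)])
E
```

```text
8.35 [ 0.5264 -0.2825  0.1242] [2.848e-01 9.586e-01 0.000e+00 7.000e-04] [0.08 0.62 0.64] 1.005
scourer_grip [(0.67, array([256. , 261.3]), array([ 0.5255, -0.2819]))]
```

View pics/c5.png

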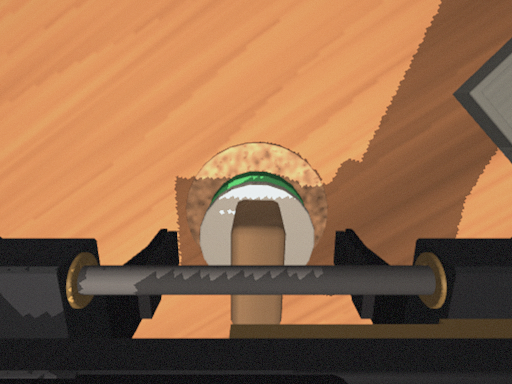

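Emit:
step_arm --targets '[{"grip": 0.2,"dp": [0,0,0],"turn": 0},{"grip": 0.2,"dp": [0,0,0],"turn": 0},{"grip": 0.2,"dp": [0,0,0],"turn": 0},{"grip": 0.2,"dp": [0,0,0],"turn": 0},{"grip": 0.2,"dp": [0,0,0],"turn": 0}]' --grip_force 35

```text
t: 8.95
tcp_pos: [0.5257, -0.2821, 0.1233]
ee_rot: [0.285, 0.958, 0.0, 0.0]
force: [0.2, -0.7, -0.6]
finger_gap: 0.629
```

Emit:
step_arm --targets '[{"grip": 0,"dp": [0,0,0],"turn": 0},{"grip": 0,"dp": [0,0,0],"turn": 0},{"grip": 0,"dp": [0,0,0],"turn": 0},{"grip": 0,"dp": [0,0,0],"turn": 0},{"grip": 0,"dp": [0,0,0],"turn": 0}]'

```text
t: 9.45
tcp_pos: [0.5256, -0.282, 0.1232]
ee_rot: [0.285, 0.958, 0.0, -0.0]
force: [-0.5, 0.8, 0.3]
finger_gap: 0.276
```

```bash
python3 - <<'E'
from w import *
F=[];Z=[]
for k in range(6):
    cams.get_image("wrist");o=monitor.get_obs();F.append(o["force"]);Z.append(o["tcp_pos"])
print(np.mean(F,0),np.std(F,0),np.mean(Z,0),np.std(Z,0),o["finger_gap"],o["t"])
E
```

```text
[-0.12530652  0.51341465  0.43044521] [0.59314219 0.40623851 0.50373424] [ 0.52561057 -0.28202602  0.12320045] [7.11855179e-06 2.27004039e-05 3.93031799e-06] 0.27454467473711996 9.75
```

Emit:
step_arm --targets '[{"grip": 0,"dp": [0,0,-1],"turn": 0},{"grip": 0,"dp": [0,0,-2],"turn": 0},{"grip": 0,"dp": [0,0,-2.5],"turn": 0},{"grip": 0,"dp": [0,0,-2.5],"turn": 0},{"grip": 0,"dp": [0,0,0],"turn": 0}]'

```text
t: 10.25
tcp_pos: [0.5272, -0.2834, 0.207]
ee_rot: [0.286, 0.958, -0.0, 0.004]
force: [0.8, 0.0, -2.3]
finger_gap: 0.275
```

```bash
python3 - <<'E'
from w import *
F=[];Z=[]
for k in range(8):
    cams.get_image("wrist");o=monitor.get_obs();F.append(o["force"]);Z.append(o["tcp_pos"])
print(np.mean(F,0),np.std(F,0),np.mean(Z,0),np.std(Z,0),o["finger_gap"],o["t"])
from scipy.spatial.transform import Rotation as R
r=R.from_quat(o["ee_rot"]).as_matrix();print(o["joint_positions"].round(2))
for t in([.5767,-.0675],[.5375,.0907]):print(r.T@(np.array(t+[.1232])-o["tcp_pos"]))
for n in("side",):
    im=cams.get_image(n);cv2.imwrite("pics/d_side.png",cv2.resize(im[80:280,200:400],None,fx=3,fy=3)[:,:,::-1])
E
```

```text
[-0.08786179  0.34647416 -2.08506806] [0.33488828 0.29451904 0.23417282] [ 0.52522893 -0.28181831  0.20256335] [0.00044181 0.00034061 0.00102155] 0.2776701299947178 10.65
[ 0.08  0.46  0.45  1.84 -0.25  0.9   1.64]
[0.07398065 0.20767772 0.07897837]
[0.19334378 0.31865649 0.07916601]
```

View pics/d_side.png

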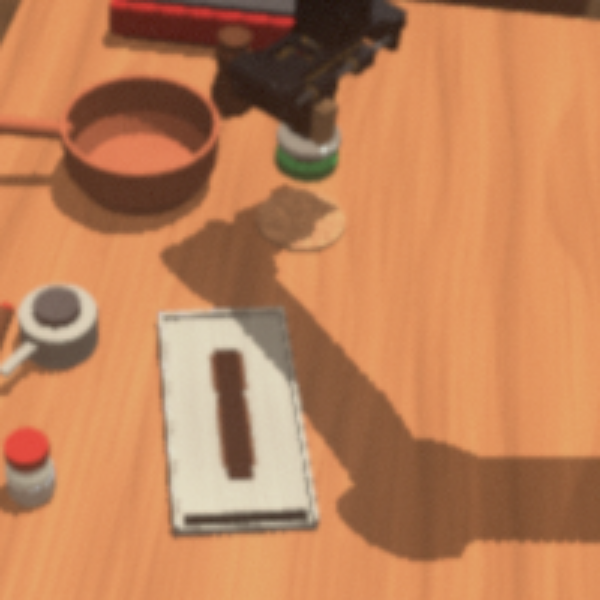

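Emit:
step_arm --targets '[{"grip": 0,"dp": [0.6,1.6,0],"turn": 0},{"grip": 0,"dp": [1.1,3.2,0],"turn": 0},{"grip": 0,"dp": [1.3,3.6,0],"turn": 0},{"grip": 0,"dp": [1.3,3.6,0],"turn": 0},{"grip": 0,"dp": [1.2,3.6,0],"turn": 0}]'

```text
t: 11.2
tcp_pos: [0.5649, -0.12, 0.2029]
ee_rot: [0.286, 0.958, -0.0, -0.0]
force: [0.8, -0.5, -1.7]
finger_gap: 0.277
```

Emit:
step_arm --targets '[{"grip": 0,"dp": [1.2,3.2,0],"turn": 0},{"grip": 0,"dp": [0.7,2,1],"turn": 0},{"grip": 0,"dp": [0,0,2],"turn": 0},{"grip": 0,"dp": [0,0,0],"turn": 0},{"grip": 0,"dp": [0,0,0],"turn": 0}]'

```text
t: 11.7
tcp_pos: [0.5772, -0.0682, 0.173]
ee_rot: [0.286, 0.958, -0.0, -0.001]
force: [-0.1, 0.1, -1.0]
finger_gap: 0.27
```

```bash
cat >st.py <<'E'
from w import *
from scipy.spatial.transform import Rotation as R
def st(pts,n=4):
    F=[]
    for k in range(n):
        cams.get_image("wrist");o=monitor.get_obs();F.append(o["force"])
    print(o["t"],np.mean(F,0).round(2),np.std(F,0).round(2),o["tcp_pos"].round(4),o["ee_rot"].round(4),round(o["finger_gap"],3),o["joint_positions"].round(2))
    r=R.from_quat(o["ee_rot"]).as_matrix()
    for t in pts:print((100*r.T@(np.array(t)-o["tcp_pos"])).round(2))
E
python3 - <<'E'
from st import *
st([[.5767,-.0675,.1222],[.5375,.0907,.1222]])
p=cams.camera_params("wrist");im=cams.get_image("wrist");cv2.imwrite("pics/e1.png",im[:,:,::-1]);np.save("e1.npy",im)
import pickle;pickle.dump(p,open("e1.p","wb"))
for l in("streak_start","streak_end"):print(l,[(r["score"],np.round(r["pixel"],1),onz(r["pixel"],.012,p).round(4)[:2]) for r in cams.landmark_of(l,"wrist")[:2]])
E
```

```text
11.9 [-0.1  -0.24 -1.92] [0.31 0.18 0.28] [ 0.5778 -0.0684  0.1741] [2.861e-01 9.582e-01 2.000e-04 8.000e-04] 0.276 [-0.26  0.47  0.41  1.9  -0.25  0.83  1.26]
[0.15 0.01 5.19]
[12.1  11.09  5.18]
streak_start [(0.17, array([322.4, 125.9]), array([0.5554, 0.0085]))]
streak_end []
```

View pics/e1.png

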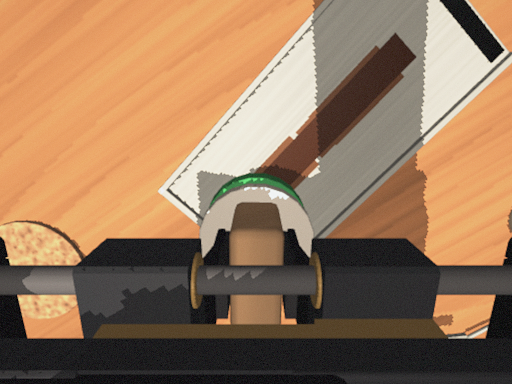

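```bash
python3 - <<'E'
from h import *
import pickle
p=pickle.load(open("e1.p","rb"))
for q in((396,33),(416,57),(406,45),(186,188),(165,190),(505,58)):print(q,onz(q,.012,p)[:2].round(4))
for X in([.5767,-.0675,.012],[.5375,.0907,.012],[.538,.0893,.012]):print(proj(X,p))
E
```

```text
(396, 33) [0.5275 0.0861]
(416, 57) [0.5501 0.0913]
(406, 45) [0.5387 0.0887]
(186, 188) [ 0.5372 -0.1108]
(165, 190) [ 0.529  -0.1264]
(505, 58) [0.5869 0.1462]
[256.03789307 198.79155154]
[407.73965983  41.84112878]
[406.30008974  43.61700354]
```

Emit:
step_arm --targets '[{"grip": 0,"dp": [0.15,0,1.5],"turn": 0},{"grip": 0,"dp": [0,0,1.5],"turn": 0},{"grip": 0,"dp": [0,0,1],"turn": 0},{"grip": 0,"dp": [0,0,0],"turn": 0},{"grip": 0,"dp": [0,0,0],"turn": 0}]'

```text
t: 12.55
tcp_pos: [0.5763, -0.0668, 0.133]
ee_rot: [0.285, 0.958, -0.0, -0.0]
force: [0.3, 0.6, -1.8]
finger_gap: 0.279
```

```bash
python3 - <<'E'
from st import *
st([[.5767,-.0675,.1222],[.5375,.0907,.1222]],3)
E
```

```text
12.7 [ 0.56  0.25 -2.  ] [0.16 0.25 0.31] [ 0.5767 -0.0668  0.1338] [2.855e-01 9.584e-01 2.000e-04 6.000e-04] 0.274 [-0.24  0.52  0.38  1.92 -0.28  0.75  1.29]
[-0.04 -0.05  1.16]
[11.9  11.04  1.15]
```

Emit:
step_arm --targets '[{"grip": 0,"dp": [0,-0.05,0.5],"turn": 0},{"grip": 0,"dp": [0,0,0.4],"turn": 0},{"grip": 0,"dp": [0,0,0.25],"turn": 0},{"grip": 0,"dp": [0,0,0],"turn": 0},{"grip": 0,"dp": [0,0,0],"turn": 0}]'

```text
t: 13.2
tcp_pos: [0.5769, -0.0671, 0.1223]
ee_rot: [0.285, 0.958, 0.0, 0.001]
force: [1.6, -0.2, 3.6]
finger_gap: 0.272
```

```bash
python3 - <<'E'
from st import *
st([[.5767,-.0675,.1222],[.5375,.0907,.1222]],6)
E
```

```text
13.5 [2.65 0.56 3.57] [0.91 0.56 0.49] [ 0.5767 -0.0671  0.1222] [2.854e-01 9.584e-01 3.000e-04 1.000e-03] 0.274 [-0.24  0.54  0.37  1.93 -0.29  0.72  1.3 ]
[-0.02 -0.03 -0.  ]
[ 1.191e+01  1.106e+01 -1.000e-02]
```

Emit:
step_arm --targets '[{"grip": 0,"dp": [0.1,0.09,-0.1],"turn": 0},{"grip": 0,"dp": [0.3,0.28,0],"turn": 0},{"grip": 0,"dp": [0.4,0.37,0],"turn": 0},{"grip": 0,"dp": [0.4,0.37,0],"turn": 0},{"grip": 0,"dp": [0.4,0.37,0],"turn": 0}]'

```text
t: 14.0
tcp_pos: [0.5699, -0.0458, 0.1224]
ee_rot: [0.285, 0.958, -0.0, -0.001]
force: [1.2, -3.3, 3.1]
finger_gap: 0.274
```

Emit:
step_arm --targets '[{"grip": 0,"dp": [0.4,0.37,0],"turn": 0},{"grip": 0,"dp": [0.4,0.37,0],"turn": 0},{"grip": 0,"dp": [0.4,0.37,0],"turn": 0},{"grip": 0,"dp": [0.4,0.37,0],"turn": 0},{"grip": 0,"dp": [0.4,0.37,0],"turn": 0}]'

```text
t: 14.5
tcp_pos: [0.5638, -0.0189, 0.1227]
ee_rot: [0.285, 0.958, 0.0, -0.0]
force: [0.2, -3.1, 2.3]
finger_gap: 0.272
```

Emit:
step_arm --targets '[{"grip": 0,"dp": [0.39,0.37,0],"turn": 0},{"grip": 0,"dp": [0.39,0.37,0],"turn": 0},{"grip": 0,"dp": [0.39,0.37,0],"turn": 0},{"grip": 0,"dp": [0.39,0.37,0],"turn": 0},{"grip": 0,"dp": [0.39,0.37,0],"turn": 0}]'

```text
t: 15.0
tcp_pos: [0.5577, 0.0071, 0.1227]
ee_rot: [0.285, 0.958, 0.0, -0.0]
force: [0.6, -2.9, 2.8]
finger_gap: 0.274
```

Emit:
step_arm --targets '[{"grip": 0,"dp": [0.39,0.37,0],"turn": 0},{"grip": 0,"dp": [0.39,0.37,0],"turn": 0},{"grip": 0,"dp": [0.39,0.37,0],"turn": 0},{"grip": 0,"dp": [0.39,0.37,0],"turn": 0},{"grip": 0,"dp": [0.39,0.37,0],"turn": 0}]'

```text
t: 15.5
tcp_pos: [0.5515, 0.0333, 0.1227]
ee_rot: [0.285, 0.958, 0.0, -0.0]
force: [-0.5, -2.1, 3.3]
finger_gap: 0.27
```

Emit:
step_arm --targets '[{"grip": 0,"dp": [0.39,0.37,0],"turn": 0},{"grip": 0,"dp": [0.39,0.37,0],"turn": 0},{"grip": 0,"dp": [0.39,0.37,0],"turn": 0},{"grip": 0,"dp": [0.39,0.37,0],"turn": 0},{"grip": 0,"dp": [0.39,0.37,0],"turn": 0}]'

```text
t: 16.0
tcp_pos: [0.5453, 0.0594, 0.1227]
ee_rot: [0.285, 0.958, 0.0, -0.0]
force: [1.4, -1.8, 2.5]
finger_gap: 0.275
```

```bash
python3 - <<'E'
from st import *
st([[.5375,.0907,.1232]],1)
E
```

```text
16.05 [ 0.33 -1.97  2.9 ] [0. 0. 0.] [0.545  0.0605 0.1226] [ 2.848e-01  9.586e-01  3.000e-04 -4.000e-04] 0.273 [-0.48  0.5   0.37  2.   -0.28  0.69  1.07]
[ 2.28  2.12 -0.06]
```

Emit:
step_arm --targets '[{"grip": 0,"dp": [0.39,0.36,0],"turn": 0},{"grip": 0,"dp": [0.39,0.36,0],"turn": 0},{"grip": 0,"dp": [0.39,0.36,0],"turn": 0},{"grip": 0,"dp": [0.39,0.36,0],"turn": 0},{"grip": 0,"dp": [0.39,0.36,0],"turn": 0}]'

```text
t: 16.55
tcp_pos: [0.5388, 0.0851, 0.1227]
ee_rot: [0.285, 0.958, 0.0, -0.0]
force: [0.6, -3.3, 3.1]
finger_gap: 0.273
```

Emit:
step_arm --targets '[{"grip": 0,"dp": [0.12,0.11,0],"turn": 0},{"grip": 0,"dp": [0,0,0],"turn": 0},{"grip": 0,"dp": [0,0,0],"turn": 0}]'

```text
t: 16.85
tcp_pos: [0.5383, 0.0871, 0.1227]
ee_rot: [0.285, 0.958, 0.0, -0.0]
force: [-0.7, 0.4, 3.3]
finger_gap: 0.275
```

```bash
python3 - <<'E'
from st import *
st([[.5375,.0907,.1232]],2)
im=cams.get_image("wrist");cv2.imwrite("pics/f1.png",im[:,:,::-1])
E
```

```text
16.95 [0.24 0.86 3.35] [0.34 0.22 0.05] [0.5383 0.0871 0.1227] [ 2.852e-01  9.585e-01  5.000e-04 -5.000e-04] 0.274 [-0.53  0.49  0.37  2.01 -0.28  0.69  1.02]
[ 0.27  0.26 -0.05]
```

View pics/f1.png

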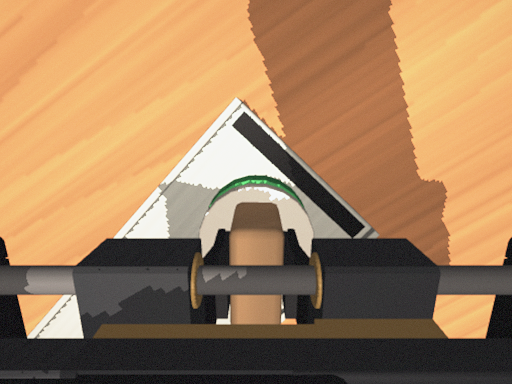

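Emit:
step_arm --targets '[{"grip": 0,"dp": [0.2,0.18,0],"turn": 0},{"grip": 0,"dp": [0.15,0.14,0],"turn": 0},{"grip": 0,"dp": [0,0,0],"turn": 0}]'

```text
t: 17.3
tcp_pos: [0.5374, 0.0905, 0.1227]
ee_rot: [0.286, 0.958, -0.0, 0.0]
force: [0.6, -2.2, 2.6]
finger_gap: 0.275
```

Emit:
step_arm --targets '[{"grip": 0,"dp": [0,0,-0.5],"turn": 0},{"grip": 0,"dp": [0,0,-1.5],"turn": 0},{"grip": 0,"dp": [0,0,-2.5],"turn": 0},{"grip": 0,"dp": [0,0,-2.5],"turn": 0},{"grip": 0,"dp": [0,0,0],"turn": 0}]'

```text
t: 17.8
tcp_pos: [0.5384, 0.0918, 0.1951]
ee_rot: [0.285, 0.958, 0.002, 0.002]
force: [0.2, 0.5, -1.8]
finger_gap: 0.279
```

```bash
python3 - <<'E'
from st import *
st([[.4407,.332,.1232]],5)
E
```

```text
18.05 [ 0.12 -0.16 -1.78] [0.69 0.55 0.22] [0.5362 0.091  0.1912] [ 2.853e-01  9.584e-01 -7.000e-04 -1.500e-03] 0.272 [-0.58  0.39  0.42  1.97 -0.21  0.83  0.95]
[21.16 14.97  6.82]
```

Emit:
step_arm --targets '[{"grip": 0,"dp": [1.5,1.1,0],"turn": 0},{"grip": 0,"dp": [3,2.1,0],"turn": 0},{"grip": 0,"dp": [3.2,2.3,0],"turn": 0},{"grip": 0,"dp": [3.2,2.3,0],"turn": 0},{"grip": 0,"dp": [3.2,2.2,0],"turn": 0}]'

```text
t: 18.55
tcp_pos: [0.4728, 0.2529, 0.1916]
ee_rot: [0.286, 0.958, -0.001, -0.001]
force: [0.4, -0.5, -1.5]
finger_gap: 0.273
```

Emit:
step_arm --targets '[{"grip": 0,"dp": [3.2,2.2,0],"turn": 0},{"grip": 0,"dp": [2.4,1.7,0],"turn": 0},{"grip": 0,"dp": [1.4,1.0,0],"turn": 0},{"grip": 0,"dp": [0,0,0],"turn": 0},{"grip": 0,"dp": [0,0,0],"turn": 0}]'

```text
t: 19.05
tcp_pos: [0.4419, 0.3303, 0.1917]
ee_rot: [0.285, 0.958, -0.001, -0.0]
force: [-0.9, -0.1, -1.1]
finger_gap: 0.273
```

```bash
python3 - <<'E'
from st import *
st([[.4407,.332,.1237]],4)
p=cams.camera_params("wrist");im=cams.get_image("wrist");cv2.imwrite("pics/g1.png",im[:,:,::-1])
print([(r["score"],onz(r["pixel"],0,p)[:2]) for r in cams.landmark_of("dish","wrist")])
i=im.astype(int);m=((i[:,:,2]-i[:,:,0])>15).astype(np.uint8);m[232:]=0
n,lab,s_,ce=cv2.connectedComponentsWithStats(m);k=1+np.argmax(s_[1:,4])
c=max(cv2.findContours((lab==k).astype(np.uint8),0,1)[0],key=len)[:,0]
P=np.array([onz(q,.015,p)[:2] for q in cv2.convexHull(c)[:,0].astype(float) if q[1]<228])
A=np.c_[2*P,np.ones(len(P))];s=np.linalg.lstsq(A,(P**2).sum(1),rcond=None)[0];print(s[:2],np.sqrt(s[2]+s[0]**2+s[1]**2))
im=cams.get_image("side");cv2.imwrite("pics/g2.png",cv2.resize(im[204:384,200:400],None,fx=3,fy=3)[:,:,::-1])
E
```

```text
19.25 [ 0.36 -0.16 -2.18] [0.4  0.53 0.28] [0.4428 0.3295 0.1925] [ 2.866e-01  9.581e-01 -4.000e-04 -0.000e+00] 0.274 [-1.    0.39  0.37  1.95 -0.19  0.83  0.45]
[0.31 0.1  6.88]
[]
[0.44022641 0.33243316] 0.05087119012121374
```

View pics/g1.png

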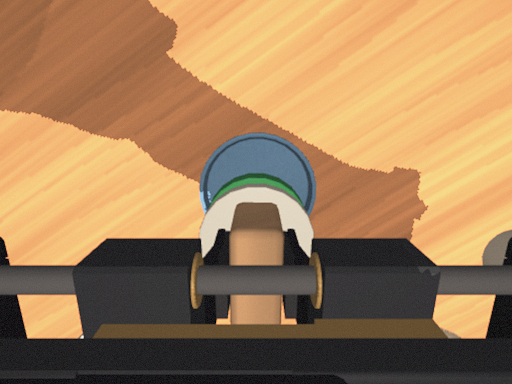

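View pics/g2.png

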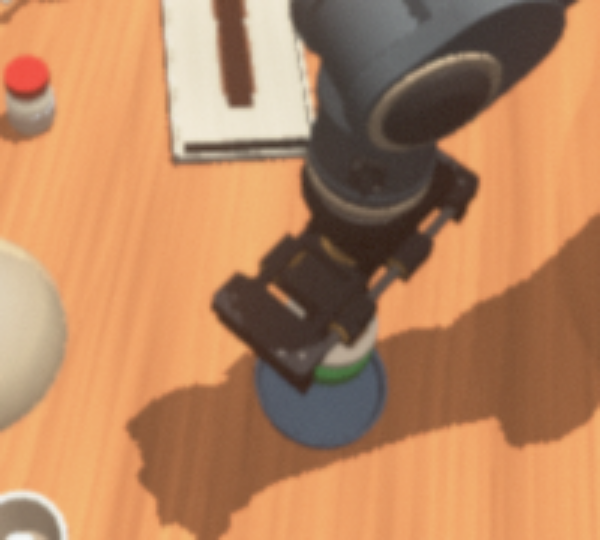

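Emit:
step_arm --targets '[{"grip": 0,"dp": [0.3,0.1,1],"turn": 0},{"grip": 0,"dp": [0,0,2],"turn": 0},{"grip": 0,"dp": [0,0,2],"turn": 0},{"grip": 0,"dp": [0,0,1],"turn": 0},{"grip": 0,"dp": [0,0,0],"turn": 0}]'

```text
t: 19.9
tcp_pos: [0.4393, 0.3329, 0.131]
ee_rot: [0.285, 0.958, -0.002, -0.001]
force: [-0.4, -0.3, -1.9]
finger_gap: 0.272
```

```bash
python3 - <<'E'
from st import *
st([[.4405,.3321,.1232]],4)
E
```

```text
20.1 [ 0.49  0.06 -1.57] [0.3  0.31 0.32] [0.4408 0.3339 0.1336] [2.854e-01 9.584e-01 8.000e-04 5.000e-04] 0.274 [-0.98  0.48  0.33  1.99 -0.23  0.71  0.48]
[-0.07 -0.17  1.04]
```

Emit:
step_arm --targets '[{"grip": 0,"dp": [0,-0.1,0.4],"turn": 0},{"grip": 0,"dp": [0,0,0.3],"turn": 0},{"grip": 0,"dp": [0,0,0.2],"turn": 0},{"grip": 0,"dp": [0,0,0],"turn": 0},{"grip": 0,"dp": [0,0,0],"turn": 0}]'

```text
t: 20.6
tcp_pos: [0.4397, 0.3326, 0.1237]
ee_rot: [0.285, 0.958, -0.0, -0.0]
force: [0.7, -0.0, -3.3]
finger_gap: 0.271
```

```bash
python3 - <<'E'
from st import *
st([[.4405,.3321,.1232]],8)
E
```

```text
21.0 [ 0.12  0.   -1.91] [0.39 0.57 0.52] [0.4398 0.3326 0.1238] [2.854e-01 9.584e-01 1.000e-04 0.000e+00] 0.275 [-0.97  0.49  0.33  1.99 -0.24  0.69  0.49]
[-0.09 -0.    0.06]
```

Emit:
step_arm --targets '[{"grip": 0,"dp": [0,0,0.06],"turn": 0},{"grip": 0,"dp": [0,0,0],"turn": 0}]'

```text
t: 21.2
tcp_pos: [0.4398, 0.3327, 0.1233]
ee_rot: [0.285, 0.958, 0.0, 0.0]
force: [-0.5, -0.1, -0.2]
finger_gap: 0.273
```

```bash
python3 - <<'E'
from st import *
st([[.4405,.3321,.1232]],8)
E
```

```text
21.6 [ 0.01 -0.14 -0.64] [0.43 0.74 0.7 ] [0.4398 0.3327 0.1232] [2.854e-01 9.584e-01 1.000e-04 1.000e-04] 0.272 [-0.97  0.49  0.32  1.99 -0.24  0.69  0.49]
[-0.09 -0.01  0.  ]
```

Emit:
step_arm --targets '[{"grip": 0,"dp": [0,0,0.04],"turn": 0},{"grip": 0.3,"dp": [0,0,0],"turn": 0},{"grip": 0.4,"dp": [0,0,0],"turn": 0},{"grip": 0.6,"dp": [0,0,0],"turn": 0},{"grip": 0.9,"dp": [0,0,0],"turn": 0}]'

```text
t: 22.1
tcp_pos: [0.4397, 0.3327, 0.1227]
ee_rot: [0.285, 0.958, 0.0, -0.0]
force: [-0.1, -0.9, -0.5]
finger_gap: 0.487
```

Emit:
step_arm --targets '[{"grip": 1,"dp": [0,0,0],"turn": 0},{"grip": 1,"dp": [0,0,0],"turn": 0},{"grip": 1,"dp": [0,0,0],"turn": 0},{"grip": 1,"dp": [0,0,0],"turn": 0},{"grip": 1,"dp": [0,0,0],"turn": 0}]'

```text
t: 22.6
tcp_pos: [0.4397, 0.3327, 0.1227]
ee_rot: [0.285, 0.958, 0.0, -0.0]
force: [0.5, -0.6, 0.0]
finger_gap: 0.937
```

```bash
python3 - <<'E'
from st import *
st([],2)
im=cams.get_image("wrist");cv2.imwrite("pics/i1.png",im[:,:,::-1])
E
```

```text
22.7 [ 0.03 -0.06 -0.71] [1.08 0.45 0.32] [0.4397 0.3326 0.1227] [ 0.2854  0.9584  0.     -0.    ] 0.975 [-0.97  0.49  0.32  1.99 -0.24  0.69  0.49]
```

View pics/i1.png

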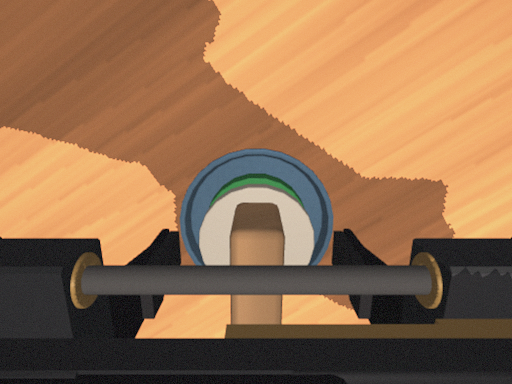

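Emit:
step_arm --targets '[{"grip": 1,"dp": [0,0,-1],"turn": 0},{"grip": 1,"dp": [0,0,-3],"turn": 0},{"grip": 1,"dp": [0,0,-4.5],"turn": 0},{"grip": 1,"dp": [0,0,-4.5],"turn": 0},{"grip": 1,"dp": [0,0,-4.5],"turn": 0}]'

```text
t: 23.25
tcp_pos: [0.4396, 0.3322, 0.3003]
ee_rot: [0.286, 0.958, 0.0, 0.0]
force: [0.2, 1.8, -0.8]
finger_gap: 1.002
```

Emit:
step_arm --targets '[{"grip": 1,"dp": [-1,0,-1.5],"turn": 0},{"grip": 1,"dp": [-2,0,0],"turn": 0},{"grip": 1,"dp": [-2,0,0],"turn": 0},{"grip": 1,"dp": [0,0,0],"turn": 0},{"grip": 1,"dp": [0,0,0],"turn": 0}]'

```text
t: 23.75
tcp_pos: [0.4812, 0.3053, 0.313]
ee_rot: [0.286, 0.958, 0.0, -0.0]
force: [-1.1, 1.0, -0.3]
finger_gap: 1.003
```

```bash
python3 - <<'E'
from st import *
st([],3)
p=cams.camera_params("wrist");im=cams.get_image("wrist");cv2.imwrite("pics/j1.png",im[:,:,::-1])
print([(r["score"],onz(r["pixel"],.072,p)[:2]) for r in cams.landmark_of("scourer_grip","wrist")])
i=im.astype(int);w=(i.min(2)>150)&(np.ptp(i,axis=2)<35)
m=((i[:,:,2]-i[:,:,0])>15).astype(np.uint8);m[232:]=0
n,lab,s_,ce=cv2.connectedComponentsWithStats(m);k=1+np.argmax(s_[1:,4]);print(s_[k])
P=np.array([onz(q,.015,p)[:2] for q in cv2.convexHull(np.argwhere(lab==k)[:,::-1].astype(np.int32))[:,0].astype(float)])
print(cv2.minEnclosingCircle(P.astype(np.float32)))
x,y,ww,hh=s_[k][:4];roi=np.zeros_like(w);roi[y:y+hh,x:x+ww]=1
P=np.array([onz(q,.046,p)[:2] for q in cv2.convexHull(np.argwhere(w&roi)[:,::-1].astype(np.int32))[:,0].astype(float)])
print("disc",cv2.minEnclosingCircle(P.astype(np.float32)))
im=cams.get_image("side");cv2.imwrite("pics/j2.png",cv2.resize(im,None,fx=1.5,fy=1.5)[:,:,::-1])
E
```

```text
23.9 [-0.08  0.06 -0.04] [0.43 0.45 0.74] [0.4806 0.3062 0.3126] [ 2.846e-01  9.587e-01  0.000e+00 -5.000e-04] 1.003 [-0.98  0.29  0.43  1.78 -0.13  1.1   0.48]
[(0.91, array([0.43961045, 0.33292812]))]
[ 214   86   85   87 2754]
((0.44059261679649353, 0.3325347304344177), 0.05123129487037659)
disc ((0.4326096773147583, 0.33835411071777344), 0.04065873101353645)
```

View pics/j1.png

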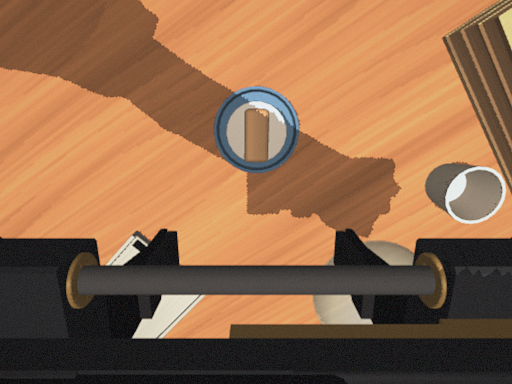

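View pics/j2.png

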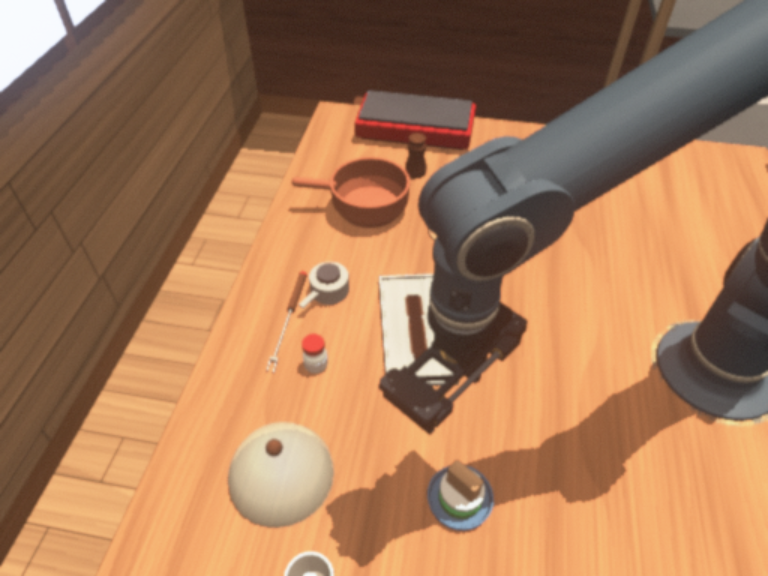

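The wrist picture shows the scourer upright in the dish: handle at about (257,135), inside the blue ring at (256,129). In the side picture the other objects look to be where they started. I'm handing in.

```bash
python3 - <<'E'
from cell import workorder
print(workorder.hand_in())
E
```

```text
the job is handed in; nothing more can be done
None
```

I gripped the scourer by its handle and rubbed the streak in one straight pass from the rim end to the slot end. I then lifted it clear of the tray and set it down upright in the blue dish. The job was handed in at about 24 s.

**Pressing:** during the pass I estimate 4.3–5.3 N on the spring (single noisy force readings plus its weight), which is close to half squeezed. At touchdown it was firmer, about 5.6 N or roughly 9 mm. I raised the tool a little as the pass began, and it settled about 0.5 mm higher.

**Pass:** the tool kept to within about 1 mm of the planned line at a steady height. It stopped briefly about 2 mm short of the streak's end, still pressed down, and then carried on to about 1 mm past it.

**Final checks:**
- The handle was at (0.440, 0.333) and the dish centre at (0.4405, 0.3325), about 1 mm apart.
- The scourer was standing upright, and the gripper was open and about 17 cm above the table at its fingertips, touching nothing.
- The other objects looked unmoved in the side picture, though I did not measure them.
- One check disagreed: a colour fit of the white disc put it about 10 mm off centre. I set it aside because the fitted radius (41 mm, when the disc is 34 mm) shows it had picked up more than the disc.

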